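# Load the drill guide and hold its sprung slide at the mark

### The job

Put the blue tabbed block flat into the nest of the drill-guide fixture, tab in the notch, and let go of it. Then take the black post of the spring-return slide, draw the slide out until its red pointer stands over the yellow mark, so that the brass drill bush is over the block, and keep it there: finish while still holding the slide against its spring. Do not run the slide through to its end stop, and leave the pen, the tape measure and the pliers where they lie.

Things in the scene. Friction and masses are not known exactly. Their poses are not given: they have to be found in the camera images.
- fixture: Drill-guide fixture bolted to the worktop: green-painted base plate 260 (x) x 160 (y) x 12 mm; origin at the centre of its underside, on the worktop; x axis along the slide, the slide is pulled toward -x (roughly toward the robot). It carries the nest (at x -30, y +35 mm) and beside it, at y -45 mm, the slide on two guide rods.
- nest (a point): Centre of the nest's floor (12 mm above the worktop), axes as the fixture's. The nest is a rectangular pocket 64 (x) x 36 (y) mm inside, its dark steel walls 6 mm thick and 10 mm high above the floor; the wall at the -x end has a notch 16 mm wide for the block's tab.
- nest_notch (a point): Middle of the notch in the nest's -x wall, at floor height, 35 mm from the nest's centre. The point block_tab lies here when the block is seated.
- guide_slide: Grey spring-return slide on the fixture, carriage 94 x 30 mm, top 34 mm above the worktop. It moves only along the fixture's x; its origin is the fixture's origin when home (as it starts) and moves to -x as it is pulled, end stop at 95 mm. Springs push it back: 3 N when home, 0.8 N more per 10 mm (9 N at 75 mm); let go, it returns.
- drill_bush (a point): Underside of the slide's drill guide, on the bush's axis, 46 mm above the worktop: a grey arm 24 to 28 mm wide and 8 mm thick, from the carriage over to the nest side, with a brass bush (top 60 mm above the worktop). Home, it is 70 mm to +x of the nest's centre, clear of the block; pulled, it passes 4 mm above the seated block.
- slide_post (a point): Centre of the top of the slide's upright black post to pull by: round, 18 mm diameter, top 76 mm above the worktop, free down to 37 mm; it may be gripped from above in any direction. The arm's near edge is 43 mm to -x of its axis.
- slide_pointer (a point): Tip of the slide's small red pointer, 3 mm wide, sticking out at the -y edge, 30 mm above the worktop, 55 mm to -x of the post's axis.
- mark: Yellow mark block clamped on the base's -y edge, 8 mm wide (x) x 16 (y) x 12 mm, origin at the centre of its underside, axes as the fixture's. The pointer passes 5 mm above it. It is set anew for each job, 50 to 75 mm to -x of the pointer's home position.
- tab_block: Loose blue block, 60 (x) x 32 (y) x 30 mm high, about 0.15 kg, with a blue tab 12 mm wide and 10 mm high sticking out 10 mm from the lower edge of its -x end, and a thin white line along x on its top; origin at the centre of the underside of the 60 x 32 mm body. It starts flat on the worktop, right way up. Seated, its x axis points as the fixture's and it stands 20 mm proud of the nest's walls.
- block_tab (a point): Point under the block's tab, on its underside, 35 mm to -x of the block's origin.
- marker_pen: Bystander, leave alone: red and white marker pen lying on the worktop, 17x135x16 mm; origin at the centre of its underside
- yellow_tape_measure: Bystander, leave alone: yellow tape measure, 76x68x62 mm; origin at the centre of its underside
- red_pliers: Bystander, leave alone: red-handled pliers lying flat, 100x175x12 mm; origin at the centre of its underside
Not all that is in view belongs to the job. Several things have the shape of the tab_block; the one meant has the colours described above.

How it is judged:
By the outcome, as a careful person would: the job done as asked, in the order asked, and still so for the second after the job is handed in, while the arm keeps its last pose, push and grip.
It also fails if it takes over 51 s, if anything falls off the work surface, if the arm or the gripper's body presses on something with over 40 N, if the wrist force passes 120 N, or if a joint passes its speed limit or range.

### The arm

A 6-joint arm with a two-finger parallel gripper is mounted at the origin on a cart in front of the work surface, level with it; the furniture and walls round the work are solid. World frame = base frame: x ahead of the robot, y to its left, z up, the work surface at z = 0. Lengths are in mm, angles in rad, forces in N, time in s.
With the tool pointing down it reaches from about 400 to 825 mm from the base axis. Payload 7 kg.
Tool frame: the origin (TCP) lies between the finger pads; the fingertips stand 25 mm ahead of it and the grasp point (between the pads) lies 6 mm ahead of it; z points along the fingers, y is the line along which they close (so a half turn about z gives the same grasp; the last joint's range is limited). The gripper opens to 85 mm and grips with 20 to 120 N. Pads are 22 mm wide; open, the fingers measure 114 mm over their backs; the gripper's body (76 mm by 85 mm) begins 54 mm behind the grasp point. The pads swing forward as they close: fully open they stand 13 mm farther back than shut.
Start: joints at [1.464, 0.359, 0.012, 0, -1.224, -0.288], TCP at [259.627, 623.048, 256.302] pointing down, gripper open.
Joint ranges: [-3.07, 3.07], [-1.43, 2.12], [-1.02, 1.25], [-3.03, 1.67], [-3.05, -0], [-3.03, 3.03]. Speed limits (rad/s): [2.39, 2.39, 3.01, 3.14, 3.14, 3.14].

### API

Orientations are given as a 3x3 rotation matrix whose columns are the frame's x, y, z axes.
In Python, from station import robot gives the robot as it stands.
- The arm moves only by the shell command python3 -m jog 'ROWS' [FORCE]. ROWS is JSON, a list of rows, each an object of numbers: "tx", "ty", "tz": the shift along the tool's x, y, z in cm; "wx", "wy", "wz": the turn, a rotation vector about the tool's x, y, z in rad; "claw": the opening in per cent of the stroke, from 0 (shut) to 100 (fully open). A call has 1 to 8 rows; each row shifts and turns the commanded pose from where the row before left it, along the tool's axes as they then stand; what a row does not reach is not made up. A row lasts 1/10 s, in which the tool goes at most 50 mm and 8.59 degrees, less where a joint would pass 70% of its speed; a pose out of reach is approached as far as the arm can. A call with a gripper value outside its range is refused whole. The fingers move at their own pace and stop on an object; FORCE is the grip in N (left out, the last holds). Time passes only in rows, so rows that do not move let the fingers close. It gives the time, the measured TCP pose, the force, the opening and the grip force at its end, in the units of the state.
- robot.get_state(): the state, without advancing time (a new reading comes with each control period).
- robot.capture(name): name is "scene" or "top"; returns the picture (400x640x3 uint8, blue, green, red); there is no depth.
- robot.get_calibration(name): a dict with "fx", "fy", "cx", "cy" (pixels), "k1" (the pictures are not rectified: a ray, as slopes to the right and down, at radius r is drawn at 1 + k1 r^2 times it, then the intrinsics apply), "rvec" (rotation vector, rad) and "tvec" (3), from world to camera coordinates, as OpenCV has them. Camera axes: x right, y down, z forward; pixel columns grow to the right and rows downward; lengths in mm; the calibration is good to about 2 mm. A picture is of the moment at which its call begins. get_calibration takes no time and is no camera call.
- robot.finish_job(): hands the job in; it is judged then, once.
The state is a dict: "time_s": time; "q": joint angles; "qd": joint speeds; "joint_efforts": joint torques, N m; "position": TCP position; "tool_rot": TCP orientation; "ft_force": force on the tool from outside, world axes, zero at the start; "wrist_torque": the same for the moment, N m; "finger_gap": finger opening in mm; "finger_force": force on a finger pad.
Only numpy, scipy, OpenCV 4.12 (cv2) and the standard library are available. Lean on these libraries where they do the work, as an engineer would, in place of code of your own. Each camera call takes 0.05 s, during which the arm holds its last target. There are 200 camera calls.

## Working session

There is one attempt and no reset: what is moved stays moved. The work goes in short steps, Python scripts to look and compute and a shell command to move; the robot and the scene stay as the last step left them, time stands still between calls to the robot, and variables do not carry over. Pictures are saved under pics/ and viewed, at most 10 in all, crops included, and the job is handed in when it is done.

```bash
mkdir -p pics; ls
cat > h.py <<'E'
import numpy as np, cv2
from station import robot
def cal(n):
    c=robot.get_calibration(n); R=cv2.Rodrigues(np.array(c["rvec"],float))[0]; return c,R,np.array(c["tvec"],float).ravel()
def w(n,u,v,z):
    c,R,t=cal(n); K=np.array([[c["fx"],0,c["cx"]],[0,c["fy"],c["cy"]],[0,0,1.]])
    p=cv2.undistortPoints(np.array([[[u,v]]],float),K,np.array([c["k1"],0,0,0.]))[0,0]
    d=R.T@np.array([p[0],p[1],1]); o=-R.T@t; return o+d*(z-o[2])/d[2]
def px(n,P):
    c,R,t=cal(n); K=np.array([[c["fx"],0,c["cx"]],[0,c["fy"],c["cy"]],[0,0,1.]])
    return cv2.projectPoints(np.array([P],float),R,t,K,np.array([c["k1"],0,0,0.]))[0][0,0]
def snap(n,f,crop=None,s=1):
    im=robot.capture(n)
    if crop: x0,y0,x1,y1=crop; im=im[y0:y1,x0:x1]
    cv2.imwrite("pics/"+f+".png",cv2.resize(im,None,fx=s,fy=s,interpolation=cv2.INTER_CUBIC))
E
python3 - <<'E'
from h import *
for n in("scene","top"):
    snap(n,n+"0",s=1.25); c,R,t=cal(n); print(n,c,(-R.T@t).round(),R.round(2))
s=robot.get_state(); print(s)
E
```

```text
pics
scene {'fx': 450.5581020335363, 'fy': 450.5581020335363, 'cx': 312.50321444532545, 'cy': 197.57254948994876, 'k1': -0.047674397338968826, 'rvec': array([ 0.27367868, -3.01022266,  0.7354954 ]), 'tvec': array([ 599.55398517,   76.38019642, 1352.25705464])} [ 506.  655. 1229.] [[-0.98 -0.18  0.01]
 [-0.16  0.87 -0.46]
 [ 0.07 -0.45 -0.89]]
top {'fx': 387.65098478607666, 'fy': 387.65098478607666, 'cx': 319.8817660203729, 'cy': 199.24244080696283, 'k1': -0.02976741441093635, 'rvec': array([ 1.99100319, -2.23159421,  0.24300298]), 'tvec': array([ 120.2305071 ,  607.40380611, 1064.96856563])} [ 378.   80. 1170.] [[-0.11 -0.99  0.  ]
 [-0.97  0.11 -0.21]
 [ 0.21 -0.03 -0.98]]
{'time_s': 0.1, 'q': array([ 1.46406893e+00,  3.59300311e-01,  1.11719240e-02, -2.76384685e-04,
       -1.22410624e+00, -2.88111885e-01]), 'qd': array([-0.00106222, -0.00064467,  0.00266886,  0.00036537, -0.00181202,
        0.00036817]), 'joint_efforts': array([-1.94866458e-03, -5.84764659e+01,  2.94106382e+01,  6.95454687e+00,
       -3.15637895e-03,  5.26411341e-06]), 'position': array([259.51948205, 622.70296145, 255.48214579]), 'tool_rot': array([[ 9.23022229e-01, -3.84746403e-01, -4.11674787e-04],
       [-3.84746590e-01, -9.23021178e-01, -1.40241279e-03],
       [ 1.59588730e-04,  1.45284865e-03, -9.99998932e-01]]), 'ft_force': array([-0.07014708, -0.394932  , -0.15077743]), 'wrist_torque': array([-0.0091093 ,  0.03073089,  0.00018546]), 'finger_force': 0.0, 'finger_gap': 85.49494689920687}
```

View pics/scene0.png

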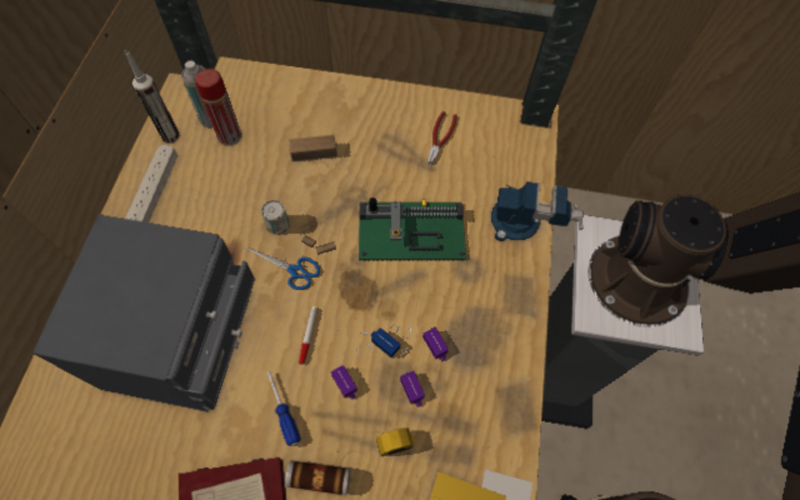

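View pics/top0.png

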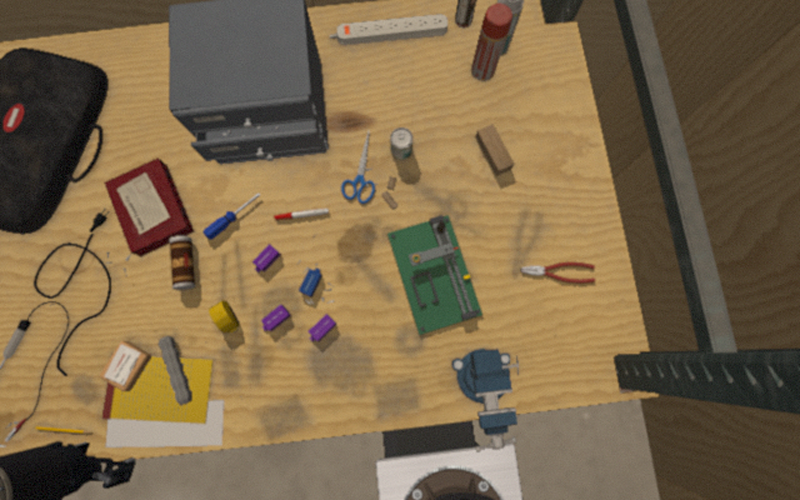

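The block is at about (312,282) in the top view and the fixture at about (435,275), both in viewed pixels at 1.25×. Purple blocks are decoys. Next, closer crops of each.

Run:
```python
from h import *
im=robot.capture("top")
a=cv2.resize(im[165:275,300:400],None,fx=5,fy=5,interpolation=cv2.INTER_CUBIC)
b=cv2.resize(im[205:245,225:275],None,fx=5,fy=5,interpolation=cv2.INTER_CUBIC)
o=np.zeros((550,760,3),np.uint8);o[:,:500]=a;o[:200,505:755]=b
sc=robot.capture("scene"); c=cv2.resize(sc[255:295,285:335],None,fx=5,fy=5,interpolation=cv2.INTER_CUBIC); o[250:450,505:755]=c
cv2.imwrite("pics/c1.png",o)
def mk(n,m,lo,hi,box):
    x0,y0,x1,y1=box; h=cv2.cvtColor(m,cv2.COLOR_BGR2HSV)[y0:y1,x0:x1]
    ys,xs=np.nonzero(cv2.inRange(h,np.array(lo),np.array(hi))); return xs.mean()+x0,ys.mean()+y0,len(xs)
print("mark",mk("top",im,(22,150,120),(35,255,255),(360,205,390,235)), mk("scene",sc,(22,150,120),(35,255,255),(325,155,350,170)))
print("blue",mk("top",im,(100,120,30),(118,255,255),(235,205,262,245)),mk("scene",sc,(100,120,30),(118,255,255),(290,255,325,290)))
```

```text
mark (np.float64(373.3333333333333), np.float64(221.0), 15) (np.float64(338.6363636363636), np.float64(161.63636363636363), 11)
blue (np.float64(248.2516129032258), np.float64(225.4516129032258), 155) (np.float64(308.08906882591094), np.float64(273.49797570850205), 247)
```

View pics/c1.png

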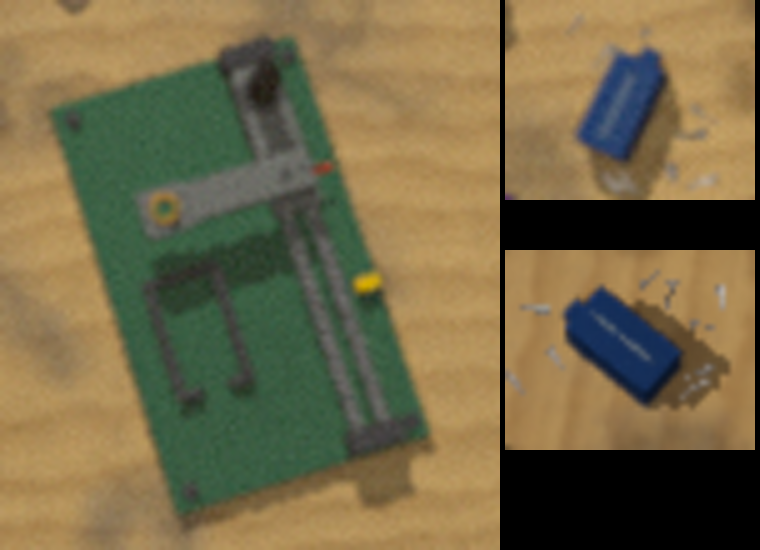

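The crops give base corners at (52,112), (293,40), (430,437) and (180,513) in the 5× crop, with the notch at its bottom. The block's tab points to the upper right, away from the robot, so it needs roughly a half turn. I'll fit silhouettes for precise poses.

```bash
cat > fit.py <<'E'
from h import *
from scipy.optimize import minimize
S=8
def box(x0,x1,y0,y1,z0,z1): return np.array([[x,y,z] for x in(x0,x1) for y in(y0,y1) for z in(z0,z1)],float)
BLOCK=[box(-30,30,-16,16,0,30),box(-40,-30,-6,6,0,10)]; BASE=[box(-130,130,-80,80,0,12)]
def sil(n,parts,p,roi,z=0):
    x0,y0,x1,y1=roi; m=np.zeros(((y1-y0)*S,(x1-x0)*S),np.uint8); c,s=np.cos(p[2]),np.sin(p[2])
    for b in parts:
        P=np.c_[p[0]+c*b[:,0]-s*b[:,1],p[1]+s*b[:,0]+c*b[:,1],b[:,2]+z]
        q=np.array([px(n,r) for r in P]); q=((q+.5-[x0,y0])*S-.5)
        cv2.fillConvexPoly(m,cv2.convexHull(np.round(q*16).astype(np.int32)),255,shift=4)
    return cv2.resize(m,(x1-x0,y1-y0),interpolation=cv2.INTER_AREA)/255.
def mask(im,roi,lo,hi,hull=False):
    x0,y0,x1,y1=roi; h=cv2.inRange(cv2.cvtColor(im[y0:y1,x0:x1],cv2.COLOR_BGR2HSV),np.array(lo),np.array(hi))
    if hull:
        h=cv2.morphologyEx(h,cv2.MORPH_OPEN,np.ones((3,3)))
        q=cv2.convexHull(np.vstack(cv2.findContours(h,0,1)[0])); h[:]=0; cv2.fillConvexPoly(h,q,255)
    return h/255.
def fit(views,parts,p0,z=0):
    f=lambda p:sum(np.abs(sil(n,parts,(p[0],p[1],p[2]/100),roi,z)-m).sum()/m.sum() for n,roi,m in views)
    p0=np.array([p0[0],p0[1],p0[2]*100],float)
    r=minimize(f,p0,method="Nelder-Mead",options=dict(initial_simplex=np.vstack([p0,p0+[12,0,0],p0+[0,12,0],p0+[0,0,15]]),maxfev=250))
    return r.x[0],r.x[1],r.x[2]/100,r.fun
E
cat > m1.py <<'E'
from fit import *
im={n:robot.capture(n) for n in("top","scene")}
for n in im: cv2.imwrite(f"pics/raw_{n}.png",im[n])
cp=lambda cx,cy,ox,oy:(ox+(cx+.5)/5-.5,oy+(cy+.5)/5-.5)
C=[w("top",*cp(x,y,300,165),12)[:2] for x,y in((52,112),(293,40),(430,437),(180,513))]
ctr=np.mean(C,axis=0); d=(C[0]+C[1]-C[2]-C[3]); th=np.arctan2(d[1],d[0]); print("corners",ctr,th,[np.linalg.norm(C[i]-C[(i+1)%4]).round(1) for i in range(4)])
t=w("top",*cp(117,103,225,205),30); b=w("top",*cp(110,113,225,205),30)
a,bb=w("top",*cp(125,75,225,205),30),w("top",*cp(98,135,225,205),30); tb=np.arctan2(*(bb-a)[:2][::-1]); print("block0",b,tb)
G=((40,60,20),(90,255,255)); B=((100,110,25),(120,255,255))
V={"top":((225,195,275,255),(300,165,400,280)),"scene":((285,250,335,295),(275,150,390,220))}
vb=[(n,V[n][0],mask(im[n],V[n][0],*B)) for n in V]; vg=[(n,V[n][1],mask(im[n],V[n][1],*G,True)) for n in V]
for v in(vb[:1],vb[1:],vb): print("block",np.round(fit(v,BLOCK,(b[0],b[1],tb)),3))
for v in(vg[:1],vg[1:],vg): print("base",np.round(fit(v,BASE,(ctr[0],ctr[1],th)),3))
for n,uv in(("top",(373.33,221)),("scene",(338.6,161.6))): print("mark",w(n,*uv,23))
print("pointer",w("top",*cp(331,169,300,165),30),"bush",w("top",*cp(165,209,300,165),60),"post",w("top",*cp(267,72,300,165),76))
E
python3 m1.py
```

```text
corners [559.13283997 -26.14480588] 0.18963623510883917 [np.float64(156.4), np.float64(256.9), np.float64(155.6), np.float64(255.3)]
block0 [565.11725549 275.0189935   30.        ] 2.6408113453769335
block [570.823 272.626   2.658   0.671]Traceback (most recent call last):
  File "m1.py", line 12, in <module>
    for v in(vb[:1],vb[1:],vb): print("block",np.round(fit(v,BLOCK,(b[0],b[1],tb)),3))
                                                       ~~~^^^^^^^^^^^^^^^^^^^^^^^^
  File "fit.py", line 22, in fit
    r=minimize(f,p0,method="Nelder-Mead",options=dict(initial_simplex=np.vstack([p0,p0+[12,0,0],p0+[0,12,0],p0+[0,0,15]]),maxfev=250))
    res = _minimize_neldermead(fun, x0, args, callback, bounds=bounds,
                               **options)
    fxr = func(xr)
    fx = function(np.copy(x), *(wrapper_args + args))
  File "fit.py", line 20, in <lambda>
    f=lambda p:sum(np.abs(sil(n,parts,(p[0],p[1],p[2]/100),roi,z)-m).sum()/m.sum() for n,roi,m in views)
               ~~~^^^^^^^^^^^^^^^^^^^^^^^^^^^^^^^^^^^^^^^^^^^^^^^^^^^^^^^^^^^^^^^^^^^^^^^^^^^^^^^^^^^^^^
  File "fit.py", line 20, in <genexpr>
    f=lambda p:sum(np.abs(sil(n,parts,(p[0],p[1],p[2]/100),roi,z)-m).sum()/m.sum() for n,roi,m in views)
                          ~~~^^^^^^^^^^^^^^^^^^^^^^^^^^^^^^^^^^^^
  File "fit.py", line 10, in sil
    q=np.array([px(n,r) for r in P]); q=((q+.5-[x0,y0])*S-.5)
                ~~^^^^^
  File "h.py", line 10, in px
    c,R,t=cal(n); K=np.array([[c["fx"],0,c["cx"]],[0,c["fy"],c["cy"]],[0,0,1.]])
          ~~~^^^
  File "h.py", line 4, in cal
    c=robot.get_calibration(n); R=cv2.Rodrigues(np.array(c["rvec"],float))[0]; return c,R,np.array(c["tvec"],float).ravel()
ValueError: time passes only in moves, steps and waits
```

```bash
python3 - <<'E'
s=open('h.py').read()
s=s.replace("def cal(n):","import functools\n@functools.cache\ndef cal(n):")
open('h.py','w').write(s)
f=open('fit.py').read().replace("    return h/255.","    else: h=cv2.morphologyEx(h,cv2.MORPH_CLOSE,np.ones((3,3)))\n    return h/255.")
open('fit.py','w').write(f)
m=open('m1.py').read().replace("((100,110,25),(120,255,255))","((100,130,20),(130,255,255))").replace('im={n:robot.capture(n)','im={n:cv2.imread(f"pics/raw_{n}.png")').replace('for v in(vb[:1]','for n,r,q in vb+vg: print(n,q.sum())\nprint(sil("top",BLOCK,(b[0],b[1],tb),V["top"][0]).sum()); print(cv2.cvtColor(im["top"][212:240:3,243:258:3],cv2.COLOR_BGR2HSV).tolist())\nfor v in(vb[:1]')
open('m1.py','w').write(m)
E
python3 m1.py
```

```text
corners [559.13283997 -26.14480588] 0.18963623510883917 [np.float64(156.4), np.float64(256.9), np.float64(155.6), np.float64(255.3)]
block0 [565.11725549 275.0189935   30.        ] 2.6408113453769335
top 164.0
scene 260.0
top 4303.0
scene 3609.0
279.10196078431375
[[[18, 128, 179], [18, 127, 177], [18, 125, 177], [18, 107, 164], [18, 127, 186]], [[18, 118, 180], [18, 53, 139], [15, 76, 145], [174, 12, 106], [11, 45, 119]], [[19, 104, 170], [115, 75, 109], [109, 157, 107], [107, 161, 109], [116, 96, 90]], [[17, 98, 153], [109, 164, 112], [108, 97, 118], [109, 157, 109], [111, 139, 79]], [[111, 78, 102], [111, 152, 111], [109, 123, 114], [111, 149, 111], [9, 45, 57]], [[108, 164, 109], [107, 91, 120], [109, 155, 107], [111, 147, 83], [18, 122, 96]], [[110, 144, 113], [108, 119, 111], [109, 147, 109], [176, 36, 50], [19, 123, 122]], [[108, 155, 105], [110, 155, 107], [108, 154, 88], [18, 115, 102], [19, 123, 122]], [[18, 124, 107], [155, 20, 76], [126, 49, 52], [20, 138, 109], [19, 132, 112]], [[20, 115, 122], [20, 106, 120], [18, 95, 121], [18, 120, 121], [19, 126, 127]]]
block [570.557 271.429   2.702   0.693]
block [5.73559e+02 2.70313e+02 2.55900e+00 2.53000e-01]
block [571.776 269.746   2.608   0.949]
base [ 5.60845e+02 -2.56200e+01  1.87000e-01  5.40000e-02]
base [ 5.62768e+02 -2.74690e+01  1.86000e-01  1.01000e-01]
base [ 5.61799e+02 -2.61310e+01  1.85000e-01  1.60000e-01]
mark [ 541.92278121 -102.09130521   23.        ]
mark [ 544.7186366  -103.44264928   23.        ]
pointer [611.68497102 -88.24318484  30.        ] bush [592.83825038  15.86947269  60.        ] post [664.00990609 -52.30598678  76.        ]
```

```bash
sed -i 's/B=((100,130,20),(130,255,255))/B=((98,62,20),(150,255,255))/; s/^for v in(vg.*$//; s/; print(cv2.cvtColor.*$//' m1.py; python3 m1.py; python3 -c "
from h import *
s=robot.get_state();print(s['time_s'],s['position'])"
```

```text
corners [559.13283997 -26.14480588] 0.18963623510883917 [np.float64(156.4), np.float64(256.9), np.float64(155.6), np.float64(255.3)]
block0 [565.11725549 275.0189935   30.        ] 2.6408113453769335
top 272.0
scene 286.0
top 4303.0
scene 3609.0
279.10196078431375
block [5.71853e+02 2.73314e+02 2.58000e+00 4.37000e-01]
block [5.73402e+02 2.70443e+02 2.57500e+00 1.44000e-01]
block [572.042 271.83    2.623   0.605]
mark [ 541.92278121 -102.09130521   23.        ]
mark [ 544.7186366  -103.44264928   23.        ]
pointer [611.68497102 -88.24318484  30.        ] bush [592.83825038  15.86947269  60.        ] post [664.00990609 -52.30598678  76.        ]
0.3 [259.55681206 622.94279826 256.00289805]
```

Estimates:
- **Fixture:** (561, -26), yaw 0.187. The bush and post cross-check within about 2 mm.
- **Block:** (571, 272.5), yaw about 2.60.
- **Mark:** about 71–72 mm from the pointer's home, inside the stated range.

Now the approach.

```bash
python3 -m jog '[{"tx":4.2,"ty":2.0,"claw":80},{"tx":4.2,"ty":2.0},{"tx":4.2,"ty":2.0},{"tx":4.2,"ty":2.0},{"tx":4.2,"ty":2.0},{"tx":4.2,"ty":2.0},{"tx":4.2,"ty":2.0},{"tx":4.2,"ty":2.0}]' 30
cat > d.py <<'E'
import sys; from h import *
X,Y,Z,A=map(float,sys.argv[1:5]); s=robot.get_state(); R=s["tool_rot"]; a=np.arctan2(R[1,0],R[0,0])
d=R.T@(np.array([X,Y,Z])-s["position"]); wz=-((A-a+np.pi)%(2*np.pi)-np.pi)
from scipy.spatial.transform import Rotation as Ro
c,q=np.cos(A),np.sin(A); e=Ro.from_matrix(R.T@np.array([[c,q,0],[q,-c,0],[0,0,-1]])).as_rotvec()
print("t",s["time_s"],"pos",s["position"].round(1),"a",round(a,3),"shift cm",(d/10).round(2),"rotvec",e.round(3),"q6",s["q"][5].round(2),"gap",s["finger_gap"].round(1),"F",s["ft_force"].round(1))
E
python3 d.py 571 272.5 130 -0.54
```

```text
$[0]: bad value
Traceback (most recent call last):
  File "d.py", line 6, in <module>
    print("t",s["time_s"],"pos",s["position"].round(1),"a",round(a,3),"shift cm",(d/10).round(2),"rotvec",e.round(3),"q6",s["q"][5].round(2),"gap",s["finger_gap"].round(1),"F",s["ft_force"].round(1))
                                                                                                                                                   ^^^^^^^^^^^^^^^^^^^^^
AttributeError: 'float' object has no attribute 'round'
```

```bash
sed -i 's/s\["finger_gap"\].round(1)/round(s["finger_gap"],1)/' d.py
python3 -m jog '[{"tx":4.2,"ty":2.0,"tz":0,"wx":0,"wy":0,"wz":0,"claw":80},{"tx":4.2,"ty":2.0,"tz":0,"wx":0,"wy":0,"wz":0,"claw":80},{"tx":4.2,"ty":2.0,"tz":0,"wx":0,"wy":0,"wz":0,"claw":80},{"tx":4.2,"ty":2.0,"tz":0,"wx":0,"wy":0,"wz":0,"claw":80},{"tx":4.2,"ty":2.0,"tz":0,"wx":0,"wy":0,"wz":0,"claw":80},{"tx":4.2,"ty":2.0,"tz":0,"wx":0,"wy":0,"wz":0,"claw":80},{"tx":4.2,"ty":2.0,"tz":0,"wx":0,"wy":0,"wz":0,"claw":80},{"tx":4.2,"ty":2.0,"tz":0,"wx":0,"wy":0,"wz":0,"claw":80}]' 30
python3 d.py 571 272.5 130 -0.54
```

```text
time_s: 1.1
position: [509.2, 344.6, 256.5]
tool_rot: [[0.923, -0.384, 0.0], [-0.384, -0.923, 0.0], [0.0, -0.0, -1.0]]
ft_force: [1.2, 1.1, -0.8]
finger_gap: 68.2
finger_force: 0.0
t 1.1 pos [509.2 344.6 256.5] a -0.395 shift cm [ 8.47  4.29 12.65] rotvec [-0.    -0.     0.145] q6 0.26 gap 68.2 F [ 1.2  1.1 -0.8]
```

```bash
python3 -m jog '[{"tx":4.2,"ty":2.1,"tz":0,"wx":0,"wy":0,"wz":0,"claw":80},{"tx":4.2,"ty":2.1,"tz":0,"wx":0,"wy":0,"wz":0,"claw":80},{"tx":0,"ty":0,"tz":2.5,"wx":0,"wy":0,"wz":0.145,"claw":80},{"tx":0,"ty":0,"tz":5,"wx":0,"wy":0,"wz":0,"claw":80},{"tx":0,"ty":0,"tz":5,"wx":0,"wy":0,"wz":0,"claw":80},{"tx":0,"ty":0,"tz":0,"wx":0,"wy":0,"wz":0,"claw":80}]'
python3 d.py 571 272.5 37 -0.54
python3 - <<'E'
from h import *
a=robot.capture("top");b=robot.capture("scene")
o=np.hstack([cv2.resize(a[185:265,210:290],(400,400),interpolation=cv2.INTER_CUBIC),cv2.resize(b[230:310,270:350],(400,400),interpolation=cv2.INTER_CUBIC)])
cv2.imwrite("pics/c2.png",o)
E
```

```text
time_s: 1.7
position: [566.0, 272.1, 124.5]
tool_rot: [[0.857, -0.516, -0.01], [-0.516, -0.857, -0.007], [-0.005, 0.011, -1.0]]
ft_force: [-0.9, -0.6, -0.4]
finger_gap: 68.3
finger_force: 0.0
t 1.7 pos [566.  272.1 124.5] a -0.542 shift cm [ 0.45 -0.39  8.74] rotvec [ 0.011  0.005 -0.002] q6 0.27 gap 68.3 F [-0.9 -0.6 -0.4]
```

View pics/c2.png

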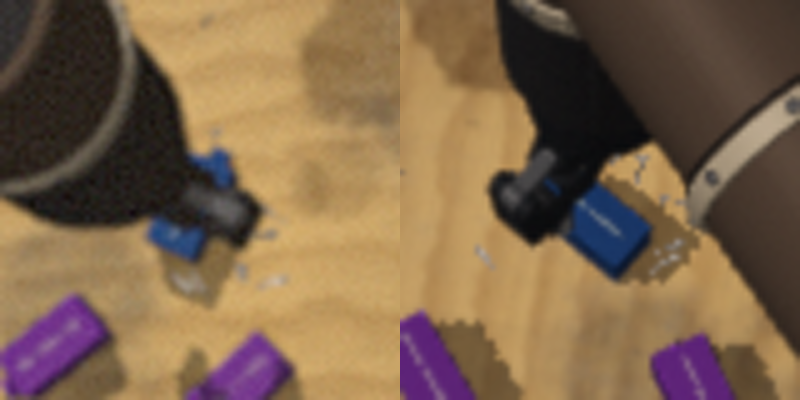

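The gripper is over the blue block with the block between the fingers and the jaws aligned across its width. Descending and gripping.

```bash
python3 -m jog '[{"tx":0.45,"ty":-0.35,"tz":3,"wx":0.011,"wy":0.005,"wz":0,"claw":80},{"tx":0,"ty":0,"tz":3,"wx":0,"wy":0,"wz":0,"claw":80},{"tx":0,"ty":0,"tz":2.6,"wx":0,"wy":0,"wz":0,"claw":80},{"tx":0,"ty":0,"tz":0,"wx":0,"wy":0,"wz":0,"claw":80},{"tx":0,"ty":0,"tz":0,"wx":0,"wy":0,"wz":0,"claw":20},{"tx":0,"ty":0,"tz":0,"wx":0,"wy":0,"wz":0,"claw":20},{"tx":0,"ty":0,"tz":0,"wx":0,"wy":0,"wz":0,"claw":20},{"tx":0,"ty":0,"tz":0,"wx":0,"wy":0,"wz":0,"claw":20}]' 40; python3 d.py 571 272.5 37 -0.54;  python3 -c "
from h import *
s=robot.get_state();print(s['q'].round(3),s['finger_force'])"
```

```text
time_s: 2.6
position: [577.0, 277.0, 48.3]
tool_rot: [[0.858, -0.513, 0.013], [-0.513, -0.858, 0.009], [0.007, -0.014, -1.0]]
ft_force: [-2.8, -0.6, 8.5]
finger_gap: 30.6
finger_force: 39.1
t 2.6 pos [577.  277.   48.3] a -0.539 shift cm [-0.29  0.7   1.11] rotvec [-0.014 -0.007  0.001] q6 0.28 gap 30.6 F [-2.8 -0.6  8.5]
[ 0.753  0.489 -0.315  0.003 -0.751  0.276] 39.12378430366516
```

```bash
python3 -m jog '[{"tx":0,"ty":0,"tz":0,"wx":0,"wy":0,"wz":0,"claw":20},{"tx":0,"ty":0,"tz":0,"wx":0,"wy":0,"wz":0,"claw":20}]' 40; python3 d.py 571 272.5 37 -0.54
python3 - <<'E'
from h import *
a=robot.capture("top");b=robot.capture("scene")
o=np.hstack([cv2.resize(a[185:265,210:290],(400,400),interpolation=cv2.INTER_CUBIC),cv2.resize(b[230:310,270:350],(400,400),interpolation=cv2.INTER_CUBIC)])
cv2.imwrite("pics/c3.png",o)
E
```

```text
time_s: 2.8
position: [576.9, 276.9, 48.3]
tool_rot: [[0.858, -0.513, 0.013], [-0.513, -0.858, 0.009], [0.007, -0.014, -1.0]]
ft_force: [-2.4, -0.8, 7.4]
finger_gap: 30.8
finger_force: 39.1
t 2.8 pos [576.9 276.9  48.3] a -0.539 shift cm [-0.29  0.7   1.11] rotvec [-0.014 -0.007  0.001] q6 0.28 gap 30.8 F [-2.4 -0.8  7.4]
```

View pics/c3.png

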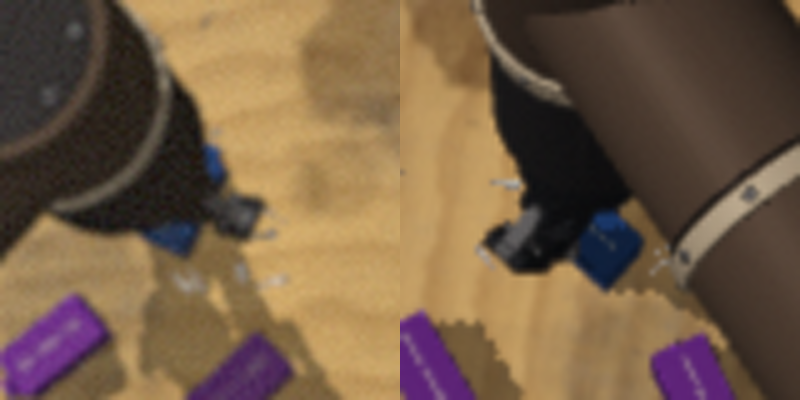

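I corrected off a moving reading, so the grip is about 10 mm too high and slightly tilted. I'll open, level, go lower and regrip with settled readings.

```bash
python3 -m jog '[{"tx":0,"ty":0,"tz":0,"wx":0,"wy":0,"wz":0,"claw":60},{"tx":0,"ty":0,"tz":0,"wx":0,"wy":0,"wz":0,"claw":60},{"tx":-0.3,"ty":0,"tz":0.6,"wx":-0.014,"wy":-0.007,"wz":0,"claw":60},{"tx":0,"ty":0,"tz":0.5,"wx":0,"wy":0,"wz":0,"claw":60},{"tx":0,"ty":0,"tz":0,"wx":0,"wy":0,"wz":0,"claw":60},{"tx":0,"ty":0,"tz":0,"wx":0,"wy":0,"wz":0,"claw":60},{"tx":0,"ty":0,"tz":0,"wx":0,"wy":0,"wz":0,"claw":60}]'; python3 d.py 571 272.5 37 -0.54
```

```text
time_s: 3.6
position: [573.3, 277.7, 34.1]
tool_rot: [[0.858, -0.514, -0.003], [-0.514, -0.858, -0.002], [-0.002, 0.003, -1.0]]
ft_force: [0.2, 0.1, 0.0]
finger_gap: 51.1
finger_force: 0.0
t 3.6 pos [573.3 277.7  34.1] a -0.54 shift cm [ 0.07  0.56 -0.28] rotvec [0.003 0.002 0.   ] q6 0.28 gap 51.1 F [0.2 0.1 0. ]
```

```bash
python3 -m jog '[{"tx":0,"ty":0,"tz":-0.3,"wx":0,"wy":0,"wz":0,"claw":60},{"tx":0,"ty":0,"tz":0,"wx":0,"wy":0,"wz":0,"claw":20},{"tx":0,"ty":0,"tz":0,"wx":0,"wy":0,"wz":0,"claw":20},{"tx":0,"ty":0,"tz":0,"wx":0,"wy":0,"wz":0,"claw":20},{"tx":0,"ty":0,"tz":0,"wx":0,"wy":0,"wz":0,"claw":20},{"tx":0,"ty":0,"tz":0,"wx":0,"wy":0,"wz":0,"claw":20}]' 40; python3 d.py 571 272.5 37 -0.54
```

```text
time_s: 4.2
position: [573.8, 278.1, 38.1]
tool_rot: [[0.858, -0.514, -0.002], [-0.514, -0.858, -0.001], [-0.001, 0.002, -1.0]]
ft_force: [-0.3, 0.9, 4.9]
finger_gap: 31.1
finger_force: 41.6
t 4.2 pos [573.8 278.1  38.1] a -0.54 shift cm [0.05 0.63 0.11] rotvec [0.002 0.001 0.   ] q6 0.28 gap 31.1 F [-0.3  0.9  4.9]
```

Good grip. Lifting and turning the block by 2.415 rad (17 rows of 0.142).

```bash
python3 -m jog '[{"tx":0,"ty":0,"tz":-3,"wx":0,"wy":0,"wz":0,"claw":20},{"tx":0,"ty":0,"tz":-4,"wx":0,"wy":0,"wz":0,"claw":20},{"tx":0,"ty":0,"tz":-4,"wx":0,"wy":0,"wz":0.142,"claw":20},{"tx":0,"ty":0,"tz":0,"wx":0,"wy":0,"wz":0.142,"claw":20},{"tx":0,"ty":0,"tz":0,"wx":0,"wy":0,"wz":0.142,"claw":20},{"tx":0,"ty":0,"tz":0,"wx":0,"wy":0,"wz":0.142,"claw":20},{"tx":0,"ty":0,"tz":0,"wx":0,"wy":0,"wz":0.142,"claw":20},{"tx":0,"ty":0,"tz":0,"wx":0,"wy":0,"wz":0.142,"claw":20}]' 40 >/dev/null
python3 -m jog '[{"tx":0,"ty":0,"tz":0,"wx":0,"wy":0,"wz":0.142,"claw":20},{"tx":0,"ty":0,"tz":0,"wx":0,"wy":0,"wz":0.142,"claw":20},{"tx":0,"ty":0,"tz":0,"wx":0,"wy":0,"wz":0.142,"claw":20},{"tx":0,"ty":0,"tz":0,"wx":0,"wy":0,"wz":0.142,"claw":20},{"tx":0,"ty":0,"tz":0,"wx":0,"wy":0,"wz":0.142,"claw":20},{"tx":0,"ty":0,"tz":0,"wx":0,"wy":0,"wz":0.142,"claw":20},{"tx":0,"ty":0,"tz":0,"wx":0,"wy":0,"wz":0.142,"claw":20},{"tx":0,"ty":0,"tz":0,"wx":0,"wy":0,"wz":0.142,"claw":20}]' > /dev/null
python3 -m jog '[{"tx":0,"ty":0,"tz":0,"wx":0,"wy":0,"wz":0.142,"claw":20},{"tx":0,"ty":0,"tz":0,"wx":0,"wy":0,"wz":0.142,"claw":20},{"tx":0,"ty":0,"tz":0,"wx":0,"wy":0,"wz":0.142,"claw":20},{"tx":0,"ty":0,"tz":0,"wx":0,"wy":0,"wz":0,"claw":20},{"tx":0,"ty":0,"tz":0,"wx":0,"wy":0,"wz":0,"claw":20},{"tx":0,"ty":0,"tz":0,"wx":0,"wy":0,"wz":0,"claw":20}]'
python3 d.py 525 3 120 -2.955
```

```text
time_s: 6.4
position: [573.5, 277.7, 147.0]
tool_rot: [[-0.982, -0.19, -0.004], [-0.19, 0.982, -0.002], [0.004, -0.001, -1.0]]
ft_force: [0.3, -0.4, -1.7]
finger_gap: 31.2
finger_force: 40.8
t 6.4 pos [573.5 277.7 147. ] a -2.951 shift cm [  9.96 -26.05   2.77] rotvec [-0.001 -0.004  0.004] q6 -2.14 gap 31.2 F [ 0.3 -0.4 -1.7]
```

```bash
python3 -m jog '[{"tx":1.66,"ty":-4.34,"tz":0,"wx":0,"wy":-0.004,"wz":0.004,"claw":20},{"tx":1.66,"ty":-4.34,"tz":0,"wx":0,"wy":0,"wz":0,"claw":20},{"tx":1.66,"ty":-4.34,"tz":0,"wx":0,"wy":0,"wz":0,"claw":20},{"tx":1.66,"ty":-4.34,"tz":0,"wx":0,"wy":0,"wz":0,"claw":20},{"tx":1.66,"ty":-4.34,"tz":0,"wx":0,"wy":0,"wz":0,"claw":20},{"tx":1.66,"ty":-4.34,"tz":0,"wx":0,"wy":0,"wz":0,"claw":20},{"tx":0,"ty":0,"tz":2,"wx":0,"wy":0,"wz":0,"claw":20},{"tx":0,"ty":0,"tz":4,"wx":0,"wy":0,"wz":0,"claw":20}]' >/dev/null
python3 -m jog '[{"tx":0,"ty":0,"tz":0,"wx":0,"wy":0,"wz":0,"claw":20},{"tx":0,"ty":0,"tz":0,"wx":0,"wy":0,"wz":0,"claw":20},{"tx":0,"ty":0,"tz":0,"wx":0,"wy":0,"wz":0,"claw":20},{"tx":0,"ty":0,"tz":0,"wx":0,"wy":0,"wz":0,"claw":20}]'
python3 d.py 525 3 87 -2.955
python3 - <<'E'
from h import *
a=robot.capture("top");b=robot.capture("scene")
cv2.imwrite("pics/raw4_top.png",a);cv2.imwrite("pics/raw4_scene.png",b)
o=np.hstack([cv2.resize(a[190:270,310:390],(400,400),interpolation=cv2.INTER_CUBIC),cv2.resize(b[150:230,290:370],(400,400),interpolation=cv2.INTER_CUBIC)])
cv2.imwrite("pics/c4.png",o)
E
```

```text
time_s: 7.6
position: [524.6, 4.2, 89.1]
tool_rot: [[-0.983, -0.184, 0.003], [-0.184, 0.983, -0.0], [-0.003, -0.001, -1.0]]
ft_force: [0.1, 0.1, -1.7]
finger_gap: 30.6
finger_force: 40.8
t 7.6 pos [524.6   4.2  89.1] a -2.956 shift cm [-0.01 -0.13  0.21] rotvec [-0.001  0.003 -0.001] q6 -1.77 gap 30.6 F [ 0.1  0.1 -1.7]
```

View pics/c4.png

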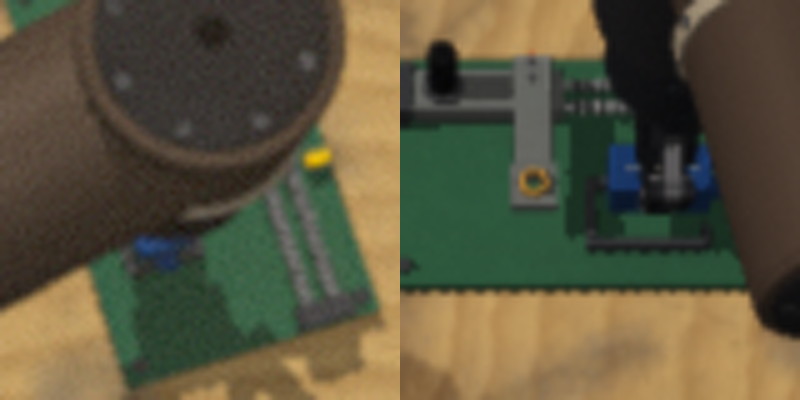

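The block hangs over the nest with its tab toward the notch. In the scene crop its left (+x) end is at column 608, and the nest's +x wall at about 590. I'll measure the block against the fixture in that same camera.

```bash
cat > m2.py <<'E'
from fit import *
b=cv2.imread("pics/raw4_scene.png"); roi=(320,172,338,200)
m=mask(b,roi,(98,62,20),(150,255,255)); print(m.astype(int)[::3])
s=robot.get_state(); z=s["position"][2]-38
f=lambda p:np.abs(sil("scene",BLOCK,(p[0],p[1],.187),roi,z)-m).sum()
p0=np.array([524.6,4.2]); r=minimize(f,p0,method="Nelder-Mead",options=dict(initial_simplex=np.vstack([p0,p0+[8,0],p0+[0,8]])))
print("block centre in scene",r.x,r.fun,m.sum())
c,q=np.cos(.187),np.sin(.187); Rz=np.array([[c,-q],[q,c]])
bu=w("scene",316.6,186,60)[:2]; print("bush",bu,"-> nest",bu-Rz@[70,0])
for nm,F in(("top",(560.8,-25.8)),("scene",(562.8,-27.5))): print(nm,"nest from base",F+Rz@[-30,35])
h=cv2.cvtColor(b,cv2.COLOR_BGR2HSV)
# nest wall outline predicted for viewing check
o=cv2.resize(b[150:230,290:370],(640,640),interpolation=cv2.INTER_CUBIC)
for F,col in(((560.8,-25.8),(0,0,255)),((562.8,-27.5),(255,255,255))):
    for hx,hy in((38,24),(32,18)):
        P=[np.r_[F+Rz@[-30+sx*hx,35+sy*hy],22] for sx,sy in((1,1),(1,-1),(-1,-1),(-1,1))]
        Q=np.array([(px("scene",p)+.5-[290,150])*8-.5 for p in P]); cv2.polylines(o,[np.round(Q).astype(np.int32)],True,col,1)
o=o[240:540]; cv2.imwrite("pics/c5.png",o)
E
python3 m2.py
```

```text
[[0 0 0 0 0 0 0 0 0 0 0 0 0 0 0 0 0 0]
 [0 0 0 0 0 0 0 0 0 0 0 0 0 0 0 0 0 0]
 [0 0 0 0 0 0 0 0 0 0 0 0 0 0 0 0 0 0]
 [0 0 0 0 0 0 0 0 0 0 0 0 1 1 1 1 1 1]
 [0 0 0 0 0 0 0 0 0 0 0 1 1 1 1 1 1 1]
 [0 0 0 0 0 0 0 0 0 0 0 1 1 1 1 1 1 1]
 [0 0 0 0 0 0 0 0 0 0 0 0 1 1 1 1 1 1]
 [0 0 0 0 0 0 0 0 0 0 0 0 0 0 0 0 0 0]
 [0 0 0 0 0 0 0 0 0 0 0 0 0 0 0 0 0 0]
 [0 0 0 0 0 0 0 0 0 0 0 0 0 0 0 0 0 0]]
block centre in scene [523.94789991   2.0354013 ] 14.28235294117647 86.0
bush [594.7952545   15.90555209] -> nest [526.01560706   2.89170951]
top nest from base [524.81608695   3.01246261]
scene nest from base [526.81608695   1.31246261]
```

View pics/c5.png

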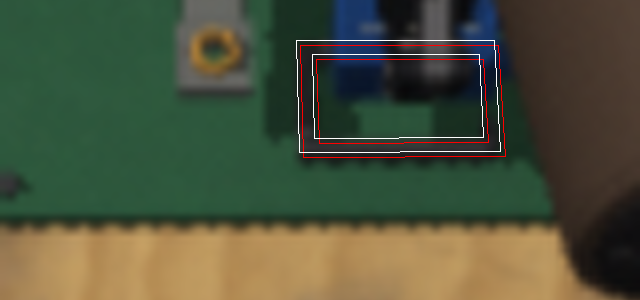

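```bash
python3 -m jog '[{"tx":-0.15,"ty":-0.09,"tz":1,"wx":0,"wy":0.003,"wz":0,"claw":20},{"tx":0,"ty":0,"tz":1,"wx":0,"wy":0,"wz":0,"claw":20},{"tx":0,"ty":0,"tz":0.5,"wx":0,"wy":0,"wz":0,"claw":20},{"tx":0,"ty":0,"tz":0,"wx":0,"wy":0,"wz":0,"claw":20},{"tx":0,"ty":0,"tz":0,"wx":0,"wy":0,"wz":0,"claw":20},{"tx":0,"ty":0,"tz":0,"wx":0,"wy":0,"wz":0,"claw":20}]' >/dev/null
python3 d.py 526.3 3.6 55 -2.955
python3 -m jog '[{"tx":0,"ty":0,"tz":0.2,"wx":0,"wy":0,"wz":0,"claw":20},{"tx":0,"ty":0,"tz":0.2,"wx":0,"wy":0,"wz":0,"claw":20},{"tx":0,"ty":0,"tz":0.2,"wx":0,"wy":0,"wz":0,"claw":20},{"tx":0,"ty":0,"tz":0.2,"wx":0,"wy":0,"wz":0,"claw":20},{"tx":0,"ty":0,"tz":0,"wx":0,"wy":0,"wz":0,"claw":20},{"tx":0,"ty":0,"tz":0,"wx":0,"wy":0,"wz":0,"claw":20}]' >/dev/null
python3 d.py 526.3 3.6 50 -2.955
```

```text
t 8.3 pos [525.4   3.   62.7] a -2.958 shift cm [-0.11  0.04  0.77] rotvec [-0.001 -0.002 -0.003] q6 -1.77 gap 30.9 F [-1.  -0.3 -0.6]
t 8.9 pos [527.7   3.5  56.4] a -2.956 shift cm [0.13 0.04 0.64] rotvec [-0.001  0.002 -0.001] q6 -1.77 gap 30.9 F [1.8 0.2 9.5]
```

```bash
python3 -m jog '[{"tx":0,"ty":0,"tz":0.1,"wx":0,"wy":0,"wz":0,"claw":20},{"tx":0,"ty":0,"tz":0.1,"wx":0,"wy":0,"wz":0,"claw":20},{"tx":0,"ty":0,"tz":0,"wx":0,"wy":0,"wz":0,"claw":20},{"tx":0,"ty":0,"tz":0,"wx":0,"wy":0,"wz":0,"claw":20}]' >/dev/null
python3 d.py 526.3 3.6 50 -2.955
python3 - <<'E'
from h import *
s=robot.get_state(); print(s["wrist_torque"].round(2))
sys=None
E
sed -e 's#cv2.imread("pics/raw4_scene.png")#robot.capture("scene")#' -e '/^c,q/,$d' -e 's/172,338,200/175,338,208/' -e 's/^print.*//;s/; print(m.*//' m2.py > m3.py; python3 m3.py
```

```text
t 9.3 pos [528.5   3.7  54.9] a -2.956 shift cm [0.22 0.04 0.49] rotvec [-0.001  0.004 -0.001] q6 -1.77 gap 31.0 F [ 3.2  0.1 11.7]
[-0.25 -0.6   0.04]
```

Run:
```python
from h import *
a=robot.capture("top");b=robot.capture("scene")
o=np.hstack([cv2.resize(a[225:265,325:365],(400,400),interpolation=cv2.INTER_CUBIC),cv2.resize(b[170:210,315:355],(400,400),interpolation=cv2.INTER_CUBIC)])
cv2.imwrite("pics/c6.png",o)
```

```text
(no output)
```

View pics/c6.png

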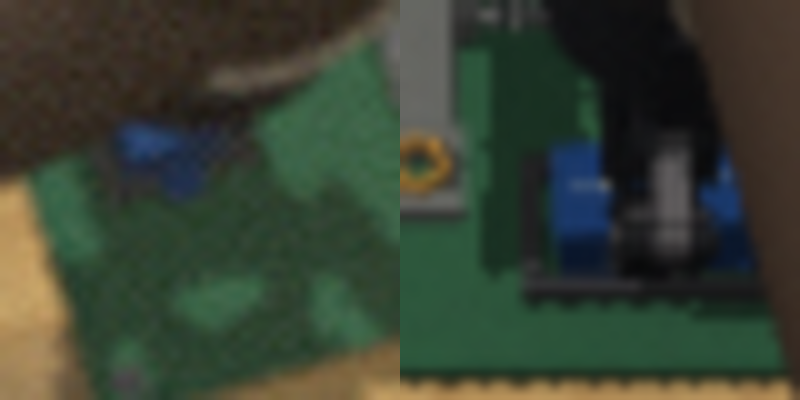

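The left gap (block at column 552 against the wall's inner edge at about 542) is most of the 4 mm play, and the wall pushes toward +x. So the block is about 2 mm too far toward the notch end. I'll ease up, shift and lower.

```bash
python3 -m jog '[{"tx":0,"ty":0,"tz":-0.3,"wx":0,"wy":0,"wz":0,"claw":20},{"tx":-0.15,"ty":0,"tz":0,"wx":0,"wy":0.004,"wz":0,"claw":20},{"tx":0,"ty":0,"tz":0,"wx":0,"wy":0,"wz":0,"claw":20},{"tx":0,"ty":0,"tz":0,"wx":0,"wy":0,"wz":0,"claw":20}]' >/dev/null
python3 d.py 526.3 3.6 50 -2.955
python3 -m jog '[{"tx":0,"ty":0,"tz":0.2,"wx":0,"wy":0,"wz":0,"claw":20},{"tx":0,"ty":0,"tz":0.2,"wx":0,"wy":0,"wz":0,"claw":20},{"tx":0,"ty":0,"tz":0.1,"wx":0,"wy":0,"wz":0,"claw":20},{"tx":0,"ty":0,"tz":0.1,"wx":0,"wy":0,"wz":0,"claw":20},{"tx":0,"ty":0,"tz":0,"wx":0,"wy":0,"wz":0,"claw":20},{"tx":0,"ty":0,"tz":0,"wx":0,"wy":0,"wz":0,"claw":20}]' >/dev/null
python3 d.py 526.3 3.6 50 -2.955
```

```text
t 9.85 pos [526.7   3.2  55.5] a -2.958 shift cm [0.02 0.05 0.55] rotvec [-0.001 -0.007 -0.003] q6 -1.77 gap 31.3 F [-0.4  1.2  2.1]
t 10.45 pos [528.    3.4  53.1] a -2.956 shift cm [0.17 0.05 0.31] rotvec [-0.002 -0.003 -0.001] q6 -1.77 gap 31.1 F [-10.8   1.6  39.2]
```

Firm contact, probably the floor after a small slip in the grip. I'll ease off, release, back up and look.

```bash
python3 -m jog '[{"tx":0,"ty":0,"tz":-0.25,"wx":0,"wy":0,"wz":0,"claw":20},{"tx":0,"ty":0,"tz":0,"wx":0,"wy":0,"wz":0,"claw":20},{"tx":0,"ty":0,"tz":0,"wx":0,"wy":0,"wz":0,"claw":60},{"tx":0,"ty":0,"tz":0,"wx":0,"wy":0,"wz":0,"claw":60},{"tx":0,"ty":0,"tz":0,"wx":0,"wy":0,"wz":0,"claw":60}]'>/dev/null;python3 d.py 526.3 3.6 50 -2.955
python3 -m jog '[{"tx":0,"ty":0,"tz":-3,"wx":0,"wy":0,"wz":0,"claw":60},{"tx":0,"ty":0,"tz":-5,"wx":0,"wy":0,"wz":0,"claw":60},{"tx":-5,"ty":0,"tz":-1,"wx":0,"wy":0,"wz":0,"claw":60},{"tx":-5,"ty":0,"tz":0,"wx":0,"wy":0,"wz":0,"claw":60},{"tx":-4.5,"ty":-1.5,"tz":0,"wx":0,"wy":0,"wz":0,"claw":60},{"tx":0,"ty":-4,"tz":0,"wx":0,"wy":0,"wz":0,"claw":60},{"tx":0,"ty":0,"tz":0,"wx":0,"wy":0,"wz":0,"claw":60},{"tx":0,"ty":0,"tz":0,"wx":0,"wy":0,"wz":0,"claw":60}]'>/dev/null
python3 - <<'E'
from h import *
a=robot.capture("top");b=robot.capture("scene")
cv2.imwrite("pics/raw7_top.png",a);cv2.imwrite("pics/raw7_scene.png",b)
o=np.hstack([cv2.resize(a[205:265,315:375],(400,400),interpolation=cv2.INTER_CUBIC),cv2.resize(b[160:220,310:370],(400,400),interpolation=cv2.INTER_CUBIC)])
cv2.imwrite("pics/c7.png",o)
E
python3 d.py 652 -53 140 -2.955
```

```text
t 10.95 pos [526.2   3.   51.5] a -2.958 shift cm [-0.02  0.05  0.15] rotvec [-0.001 -0.008 -0.003] q6 -1.77 gap 51.5 F [ 0.8  0.1 -0.2]
t 11.85 pos [678.3 -24.2 140.5] a -2.958 shift cm [ 3.11 -2.35  0.08] rotvec [-0.001 -0.007 -0.003] q6 -1.64 gap 51.3 F [ 0.1 -0.3  0.6]
```

View pics/c7.png

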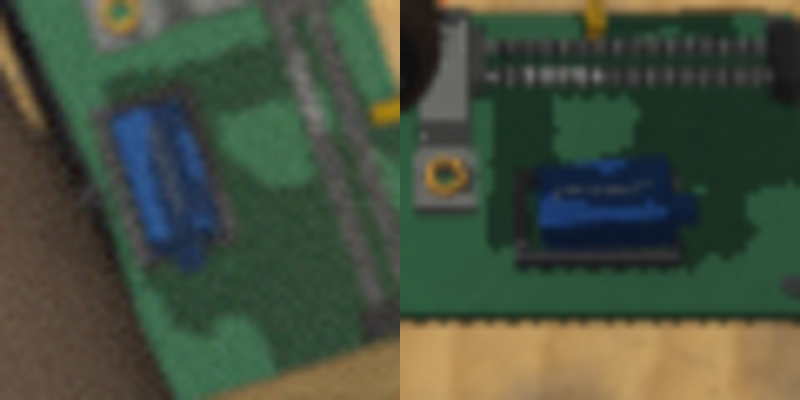

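```bash
cat > m4.py <<'E'
from fit import *
import sys
from scipy.spatial.transform import Rotation as Ro
T=sys.argv[1]
V={"top":(325,212,355,252),"scene":(320,178,362,204)}
views=[]
for n,roi in V.items():
    im=cv2.imread(f"pics/{T}_{n}.png"); views.append((n,roi,mask(im,roi,(98,75,20),(150,255,255))))
c,q=np.cos(.186),np.sin(.186); Rf=np.array([[c,-q,0],[q,c,0],[0,0,1]])
F0={"top":np.array([560.8,-25.8,0]),"scene":np.array([562.8,-27.5,0])}
PT=[box(-30,30,-16,16,0,30),box(-40,-30,-6,6,0,10)]
WALLS=[box(-32,32,18,24,0,10),box(-38,-32,8,24,0,10),box(-38,-32,-24,-8,0,10)]
def poly(n,P,roi,m,v):
    x0,y0,x1,y1=roi; W=F0[n]+(P+[-30,35,12])@Rf.T
    Q=np.array([(px(n,p)+.5-[x0,y0])*S-.5 for p in W]); cv2.fillConvexPoly(m,cv2.convexHull(np.round(Q*16).astype(np.int32)),v,shift=4)
def sil2(n,roi,p):  # p: dx,dy,yaw(1/100),pitch(1/100),dz
    x0,y0,x1,y1=roi; m=np.zeros(((y1-y0)*S,(x1-x0)*S),np.uint8); R=Ro.from_euler("zy",[p[2]/100,p[3]/100]).as_matrix()
    for b in PT: poly(n,(b@R.T)+[p[0],p[1],p[4]],roi,m,255)
    for b in (WALLS[1:] if n=="top" else WALLS[:1]): poly(n,b,roi,m,0)
    return cv2.resize(m,(x1-x0,y1-y0),interpolation=cv2.INTER_AREA)/255.
cost=lambda p,vs:sum(np.abs(sil2(n,r,p)-m).sum() for n,r,m in vs)
for nm,vs in(("top",views[:1]),("scene",views[1:]),("both",views)):
    print(nm,[v[2].sum() for v in vs],"seated",round(cost([0,0,0,0,0],vs),1))
    for p0,fr in(((0,0,0,0,0),3),((0,0,0,0,0),5),((0,0,0,8,4),5)):
        f=lambda x:cost(list(x)+list(p0[fr:]),vs); x0=np.array(p0[:fr],float)
        r=minimize(f,x0,method="Nelder-Mead",options=dict(initial_simplex=np.vstack([x0]+[x0+np.eye(fr)[i]*[5,5,12,8,5][i] for i in range(fr)]),maxfev=300)); print(fr,r.x.round(1),round(r.fun,1))
E
python3 m4.py raw7
```

```text
top [np.float64(268.0)] seated 30.1
3 [-1.7 -0.   1.1] 24.4
5 [-2.7  0.5  1.1  3.7  3.7] 23.9
5 [-4.4  0.6 -0.1 10.6  5.4] 23.5
scene [np.float64(291.0)] seated 49.1
3 [-3.5  0.1 12.6] 24.7
5 [-3.6  0.3 11.5  1.7  0.5] 24.5
5 [-3.6  2.  10.1  4.3  3.6] 24.2
both [np.float64(268.0), np.float64(291.0)] seated 79.2
3 [-2.4  0.2  3.3] 60.1
5 [-6.   0.5  0.3 21.1  1.7] 49.9
5 [-6.3  0.3 -1.  23.1  1.2] 49.5
```

The fit clearly rejects "seated" (cost 79 against 50). The tab end is raised about 0.2 rad with the block about 5 mm too far to -x, perched on the notch-end wall. I'll close the fingers and push its -x face toward +x so it drops in.

```bash
python3 -m jog '[{"tx":4.5,"ty":0,"tz":0,"wx":0,"wy":-0.007,"wz":-0.003,"claw":0},{"tx":4.5,"ty":0,"tz":0,"wx":0,"wy":0,"wz":0,"claw":0},{"tx":4.5,"ty":0,"tz":0,"wx":0,"wy":0,"wz":0,"claw":0},{"tx":4.5,"ty":0,"tz":0,"wx":0,"wy":0,"wz":0,"claw":0},{"tx":4,"ty":2.5,"tz":0,"wx":0,"wy":0,"wz":0,"claw":0},{"tx":0,"ty":2.5,"tz":0,"wx":0,"wy":0,"wz":0,"claw":0},{"tx":0,"ty":0,"tz":0,"wx":0,"wy":0,"wz":0,"claw":0},{"tx":0,"ty":0,"tz":0,"wx":0,"wy":0,"wz":0,"claw":0}]'>/dev/null; python3 d.py 457 -10 65 -2.955
```

```text
t 12.65 pos [453.4 -15.  141.9] a -2.952 shift cm [-0.43  0.43  7.69] rotvec [-0.001  0.002  0.003] q6 -1.79 gap -0.2 F [ 0.3 -0.1  0.1]
```

```bash
python3 -m jog '[{"tx":0,"ty":0.4,"tz":4,"wx":0,"wy":0,"wz":0,"claw":0},{"tx":0,"ty":0,"tz":3.5,"wx":0,"wy":0,"wz":0,"claw":0},{"tx":-1.2,"ty":0,"tz":0,"wx":0,"wy":0,"wz":0,"claw":0},{"tx":-1.0,"ty":0,"tz":0,"wx":0,"wy":0,"wz":0,"claw":0},{"tx":0,"ty":0,"tz":0,"wx":0,"wy":0,"wz":0,"claw":0},{"tx":0,"ty":0,"tz":0,"wx":0,"wy":0,"wz":0,"claw":0},{"tx":0,"ty":0,"tz":0,"wx":0,"wy":0,"wz":0,"claw":0}]'>/dev/null; python3 d.py 486 -4.6 65 -2.955
python3 -m jog '[{"tx":-0.3,"ty":0,"tz":0,"wx":0,"wy":0,"wz":0,"claw":0},{"tx":-0.3,"ty":0,"tz":0,"wx":0,"wy":0,"wz":0,"claw":0},{"tx":0,"ty":0,"tz":0,"wx":0,"wy":0,"wz":0,"claw":0},{"tx":0,"ty":0,"tz":0,"wx":0,"wy":0,"wz":0,"claw":0}]'>/dev/null; python3 d.py 486 -4.6 65 -2.955
```

```text
t 13.35 pos [474.7  -8.   67.1] a -2.955 shift cm [-1.17  0.12  0.21] rotvec [-0.001  0.002 -0.   ] q6 -1.79 gap 0.0 F [-1.  -0.  -0.4]
t 13.75 pos [480.2  -6.9  66.2] a -2.955 shift cm [-0.61  0.12  0.12] rotvec [-0.001  0.001  0.   ] q6 -1.78 gap 0.0 F [ 0.1 -0.2  0.5]
```

```bash
for i in 1 2 3; do python3 -m jog '[{"tx":-0.15,"ty":0,"tz":0,"wx":0,"wy":0,"wz":0,"claw":0},{"tx":-0.1,"ty":0,"tz":0,"wx":0,"wy":0,"wz":0,"claw":0},{"tx":0,"ty":0,"tz":0,"wx":0,"wy":0,"wz":0,"claw":0},{"tx":0,"ty":0,"tz":0,"wx":0,"wy":0,"wz":0,"claw":0}]'>/dev/null; python3 d.py 486 -4.6 65 -2.955; done
```

```text
t 14.15 pos [482.6  -6.4  66.1] a -2.955 shift cm [-0.37  0.12  0.11] rotvec [-0.001  0.     0.   ] q6 -1.78 gap 0.1 F [-0.1 -0.3 -0.1]
t 14.55 pos [485.1  -6.   66.1] a -2.955 shift cm [-0.12  0.12  0.11] rotvec [-0.001  0.     0.   ] q6 -1.78 gap -0.0 F [ 0.2 -0.1  0.2]
t 14.95 pos [487.5  -5.5  66.1] a -2.955 shift cm [0.13 0.12 0.11] rotvec [-0.001  0.     0.   ] q6 -1.78 gap -0.1 F [-0.7  1.1 -0.7]
```

```bash
for i in 1 2 3; do python3 -m jog '[{"tx":-0.1,"ty":0,"tz":0,"wx":0,"wy":0,"wz":0,"claw":0},{"tx":-0.1,"ty":0,"tz":0,"wx":0,"wy":0,"wz":0,"claw":0},{"tx":0,"ty":0,"tz":0,"wx":0,"wy":0,"wz":0,"claw":0},{"tx":0,"ty":0,"tz":0,"wx":0,"wy":0,"wz":0,"claw":0}]'>/dev/null; python3 d.py 486 -4.6 65 -2.955; done
```

```text
t 15.35 pos [489.5  -5.1  66.1] a -2.955 shift cm [0.33 0.12 0.11] rotvec [-0.001  0.     0.   ] q6 -1.78 gap 0.1 F [-0.1  0.4 -0.8]
t 15.75 pos [491.3  -4.8  66.1] a -2.955 shift cm [0.52 0.12 0.11] rotvec [-0.001  0.     0.   ] q6 -1.78 gap 0.0 F [-1.3  0.   0.7]
t 16.15 pos [491.5  -5.1  65.5] a -2.955 shift cm [0.53 0.15 0.06] rotvec [-0.001 -0.003 -0.   ] q6 -1.78 gap 0.2 F [-6.8 -0.7  1.7]
```

```bash
python3 -m jog '[{"tx":-0.1,"ty":0,"tz":0,"wx":0,"wy":0,"wz":0,"claw":0},{"tx":-0.1,"ty":0,"tz":0,"wx":0,"wy":0,"wz":0,"claw":0},{"tx":0,"ty":0,"tz":0,"wx":0,"wy":0,"wz":0,"claw":0},{"tx":0,"ty":0,"tz":0,"wx":0,"wy":0,"wz":0,"claw":0}]'>/dev/null; python3 d.py 486 -4.6 65 -2.955
python3 -m jog '[{"tx":3,"ty":0,"tz":0,"wx":0,"wy":0,"wz":0,"claw":0},{"tx":3,"ty":0,"tz":-4,"wx":0,"wy":0,"wz":0,"claw":0},{"tx":0,"ty":-4,"tz":-3,"wx":0,"wy":0,"wz":0,"claw":0},{"tx":-1,"ty":-4.5,"tz":0,"wx":0,"wy":0,"wz":0,"claw":0},{"tx":-1,"ty":-4.5,"tz":0,"wx":0,"wy":0,"wz":0,"claw":0},{"tx":-1,"ty":-4,"tz":0,"wx":0,"wy":0,"wz":0,"claw":0},{"tx":0,"ty":0,"tz":0,"wx":0,"wy":0,"wz":0,"claw":0},{"tx":0,"ty":0,"tz":0,"wx":0,"wy":0,"wz":0,"claw":0}]'>/dev/null
python3 d.py 486 -4.6 65 -2.955
python3 - <<'E'
from h import *
for n in("top","scene"): cv2.imwrite(f"pics/raw8_{n}.png",robot.capture(n))
E
python3 m4.py raw8
```

```text
t 16.55 pos [491.6  -5.3  65. ] a -2.956 shift cm [0.53 0.17 0.01] rotvec [-0.002 -0.007 -0.001] q6 -1.78 gap 0.2 F [-11.9  -0.8   4.4]
t 17.35 pos [ 497.9 -177.6  136. ] a -2.957 shift cm [-2.   17.23  7.09] rotvec [-0.001  0.001 -0.002] q6 -1.42 gap 0.1 F [0.1 0.9 0. ]
top [np.float64(0.0)] seated 266.6
3 [-98.5  50.2 103.3] 0.0
5 [ -57.3   86.6  110.4 -110.   -23.9] 0.0
5 [ -47.7  106.1  103.8 -176.8  -26.6] 0.0
scene [np.float64(282.0)] seated 46.0
3 [2.  2.9 0.3] 23.9
5 [ 1.7  2.1  0.6 -0.9 -1.5] 23.8
5 [-0.3  3.3 -6.2 12.3  0.9] 25.5
both [np.float64(0.0), np.float64(282.0)] seated 312.6
3 [1.6 2.9 0.5] 288.5
5 [  2.1   1.7  14.9 -12.7  -2.2] 281.8
5 [-0.6  4.1 -8.3 13.6  2.3] 293.6
```

The scene-only fit (top is occluded) now shows the block upright, square and against the +x wall, so it dropped in. I'll go above the post and recheck with a clear top view.

```bash
python3 d.py 662.5 -52.3 140 -2.955; python3 -m jog '[{"tx":-3,"ty":0,"tz":0,"wx":0,"wy":0,"wz":0,"claw":60},{"tx":-4,"ty":0,"tz":0,"wx":0,"wy":0,"wz":0,"claw":60},{"tx":-4,"ty":2.5,"tz":0,"wx":0,"wy":0,"wz":0,"claw":60},{"tx":-4,"ty":2.5,"tz":0,"wx":0,"wy":0,"wz":0,"claw":60},{"tx":-3.5,"ty":2.2,"tz":0,"wx":0,"wy":0,"wz":0,"claw":60},{"tx":0,"ty":2,"tz":0,"wx":0,"wy":0,"wz":0,"claw":60},{"tx":0,"ty":0,"tz":0,"wx":0,"wy":0,"wz":0,"claw":60},{"tx":0,"ty":0,"tz":0,"wx":0,"wy":0,"wz":0,"claw":60}]'>/dev/null
python3 d.py 662.5 -52.3 72 -2.955
python3 - <<'E'
from h import *
for n in("top","scene"): cv2.imwrite(f"pics/raw9_{n}.png",robot.capture(n))
E
python3 m4.py raw9
```

```text
t 17.45 pos [ 497.3 -176.3  136.2] a -2.955 shift cm [-18.53   9.11  -0.37] rotvec [-0.001  0.001  0.   ] q6 -1.42 gap -0.3 F [-0.8 -0.6 -1. ]
t 18.25 pos [661.8 -50.2 136.4] a -2.952 shift cm [-0.03 -0.21  6.44] rotvec [-0.001  0.     0.003] q6 -1.6 gap 51.3 F [ 0.6 -0.1  0.4]
top [np.float64(135.0)] seated 140.7
3 [  2.6 -11.7   6.7] 124.9
5 [ 10.3  -7.5  32.1 -36.3 -11.4] 112.0
5 [  5.6  -5.7  26.4 -12.5  -6.9] 116.1
scene [np.float64(282.0)] seated 45.9
3 [1.8 2.8 1. ] 24.4
5 [ 1.8  2.1 -1.   2.  -1.4] 24.1
5 [ 0.6  3.5 -4.9  9.4  1.3] 26.4
both [np.float64(135.0), np.float64(282.0)] seated 186.6
3 [1.7 0.2 2. ] 172.6
5 [ 1.7 -0.8 -1.9  3.3 -6.5] 158.7
5 [ 1.8 -1.2 -0.8  1.7 -7.3] 158.1
```

```bash
python3 -m jog '[{"tx":0,"ty":-0.2,"tz":2.5,"wx":0,"wy":0,"wz":0.003,"claw":60},{"tx":0,"ty":0,"tz":2.5,"wx":0,"wy":0,"wz":0,"claw":60},{"tx":0,"ty":0,"tz":1.3,"wx":0,"wy":0,"wz":0,"claw":60},{"tx":0,"ty":0,"tz":0,"wx":0,"wy":0,"wz":0,"claw":60},{"tx":0,"ty":0,"tz":0,"wx":0,"wy":0,"wz":0,"claw":60},{"tx":0,"ty":0,"tz":0,"wx":0,"wy":0,"wz":0,"claw":60}]'>/dev/null; python3 d.py 662.5 -52.3 72 -2.955
python3 -m jog '[{"tx":0,"ty":0,"tz":0,"wx":0,"wy":0,"wz":0,"claw":5},{"tx":0,"ty":0,"tz":0,"wx":0,"wy":0,"wz":0,"claw":5},{"tx":0,"ty":0,"tz":0,"wx":0,"wy":0,"wz":0,"claw":5},{"tx":0,"ty":0,"tz":0,"wx":0,"wy":0,"wz":0,"claw":5},{"tx":0,"ty":0,"tz":0,"wx":0,"wy":0,"wz":0,"claw":5}]' 80; python3 d.py 662.5 -52.3 72 -2.955
```

```text
t 18.95 pos [663.4 -53.9  74.7] a -2.958 shift cm [0.06 0.18 0.27] rotvec [-0.001  0.003 -0.003] q6 -1.6 gap 51.2 F [-0.1  0.2  0.5]
time_s: 19.45
position: [662.9, -53.6, 74.3]
tool_rot: [[-0.983, -0.183, 0.002], [-0.183, 0.983, -0.001], [-0.002, -0.001, -1.0]]
ft_force: [-1.8, 1.3, 5.8]
finger_gap: 15.5
finger_force: 77.9
t 19.45 pos [662.9 -53.6  74.3] a -2.957 shift cm [0.02 0.14 0.23] rotvec [-0.001  0.002 -0.002] q6 -1.6 gap 15.5 F [-1.8  1.3  5.8]
```

Post gripped. Drawing most of the way, then measuring pointer against mark.

```bash
python3 -m jog '[{"tx":0.5,"ty":0,"tz":0,"wx":0,"wy":0,"wz":0,"claw":5},{"tx":1,"ty":0,"tz":0,"wx":0,"wy":0,"wz":0,"claw":5},{"tx":1.2,"ty":0,"tz":0,"wx":0,"wy":0,"wz":0,"claw":5},{"tx":1.2,"ty":0,"tz":0,"wx":0,"wy":0,"wz":0,"claw":5},{"tx":1.2,"ty":0,"tz":0,"wx":0,"wy":0,"wz":0,"claw":5},{"tx":1.0,"ty":0,"tz":0,"wx":0,"wy":0,"wz":0,"claw":5},{"tx":0,"ty":0,"tz":0,"wx":0,"wy":0,"wz":0,"claw":5},{"tx":0,"ty":0,"tz":0,"wx":0,"wy":0,"wz":0,"claw":5}]' 80
cat > m5.py <<'E'
from h import *
s=robot.get_state(); u=np.array([np.cos(.187),np.sin(.187)]); print("t",s["time_s"],"pull",-(s["position"][:2]-[662.9,-53.6])@u,"F",s["ft_force"].round(1),s["finger_gap"])
F=np.array([560.8,-25.8])
o=[]
for n in("top","scene"):
    im=robot.capture(n); cv2.imwrite(f"pics/p_{n}.png",im); h=cv2.cvtColor(im,cv2.COLOR_BGR2HSV)
    c=px(n,[545,-97,27]).round().astype(int); x0,y0=c-[16,16]; r=h[y0:y0+32,x0:x0+32]
    for nm,lo,hi,z in(("yellow",(20,130,90),(36,255,255),24),("red",(0,150,70),(8,255,255),30)):
        m=cv2.inRange(r,np.array(lo),np.array(hi))
        if nm=="red": m|=cv2.inRange(r,np.array((172,130,70)),np.array((180,255,255)))
        ys,xs=np.nonzero(m)
        if len(xs): p=w(n,xs.mean()+x0,ys.mean()+y0,z)[:2]; print(n,nm,len(xs),p.round(1),"along",((p-F)@u).round(1),"across",np.cross(u,p-F).round(1))
    o.append(cv2.resize(im[y0:y0+32,x0:x0+32],(400,400),interpolation=cv2.INTER_CUBIC))
cv2.imwrite("pics/p_crop.png",np.hstack(o))
E
python3 m5.py 2>/dev/null
```

```text
time_s: 20.25
position: [604.9, -64.6, 74.3]
tool_rot: [[-0.983, -0.183, 0.006], [-0.183, 0.983, -0.0], [-0.006, -0.001, -1.0]]
ft_force: [8.7, 0.5, -0.9]
finger_gap: 15.4
finger_force: 78.2
t 20.25 pull 59.05592528471607 F [ 8.7  0.5 -0.9] 15.366859042375824
top yellow 18 [ 541.1 -101.7] along -33.4 across -70.9
```

```bash
cat > m6.py <<'E'
from h import *
import sys
u=np.array([np.cos(.187),np.sin(.187)]); F=np.array([560.8,-25.8])
def meas(im,n,X):  # X: fixture-along guess of the pointer
    for nm,f,z,c0 in(("red",lambda a:a[...,2]-np.maximum(a[...,0],a[...,1]*1.0),30,X),("yel",lambda a:np.minimum(a[...,1],a[...,2])-a[...,0],24,-33)):
        c=F+u*c0+np.array([-u[1],u[0]])*-70; q=px(n,[c[0],c[1],z]).round().astype(int); k=5
        a=cv2.GaussianBlur(im,(1,1),0)[q[1]-k:q[1]+k+1,q[0]-k:q[0]+k+1].astype(float); d=f(a)
        print(n,nm,q,"max",d.max(),end=" ")
        th=max(35 if nm=="red" else 70,.4*d.max()); wt=np.where(d>th,d,0)
        if wt.sum():
            ys,xs=np.mgrid[-k:k+1,-k:k+1]; p=w(n,q[0]+(xs*wt).sum()/wt.sum(),q[1]+(ys*wt).sum()/wt.sum(),z)[:2]-F
            print("n",(wt>0).sum(),"along",(p@u).round(1),"across",(-u[1]*p[0]+u[0]*p[1]).round(1))
        else: print()
for f,X in(("raw",40),("p",-19)) if len(sys.argv)<2 else (("p",float(sys.argv[1])),):
    for n in("top","scene"): print(f,end=" "); meas(cv2.imread(f"pics/{f}_{n}.png"),n,X)
E
python3 m6.py
```

```text
raw top red [365 198] max 72.0 n 8 along 39.5 across -72.5
top yel [373 221] max 164.0 n 14 along -32.9 across -70.6
raw scene red [316 161] max 53.0 n 20 along 40.9 across -83.2
scene yel [340 162] max 126.0 n 11 along -30.8 across -72.5
p top red [372 216] max 45.0 n 5 along -13.9 across -79.0
top yel [373 221] max 108.0 n 12 along -33.0 across -70.4
p scene red [335 161] max 16.0 
scene yel [340 162] max 10.0
```

Mark centre is at about -32.5 along the fixture and pointer home at 39.5–40, so the pull needed is about 72 mm. It's now at 59.

```bash
python3 -m jog '[{"tx":0.6,"ty":0,"tz":0,"wx":0,"wy":0,"wz":0,"claw":5},{"tx":0.4,"ty":0,"tz":0,"wx":0,"wy":0,"wz":0,"claw":5},{"tx":0.3,"ty":0,"tz":0,"wx":0,"wy":0,"wz":0,"claw":5},{"tx":0,"ty":0,"tz":0,"wx":0,"wy":0,"wz":0,"claw":5},{"tx":0,"ty":0,"tz":0,"wx":0,"wy":0,"wz":0,"claw":5},{"tx":0,"ty":0,"tz":0,"wx":0,"wy":0,"wz":0,"claw":5}]' 80 >/dev/null; python3 m5.py 2>/dev/null; python3 m6.py -32
python3 - <<'E'
from h import *
a=cv2.imread("pics/p_top.png"); b=cv2.imread("pics/p_scene.png")
cv2.imwrite("pics/c10.png",np.hstack([cv2.resize(a[205:255,330:380],(400,400),interpolation=cv2.INTER_CUBIC),cv2.resize(b[150:210,300:360],(400,400),interpolation=cv2.INTER_CUBIC)]))
E
```

```text
t 20.95 pull 71.3099698566012 F [ 8.6  0.4 -0.7] 15.684262883639118
top yellow 16 [ 541.1 -104.4] along -34.0 across -73.6
p top red [373 221] max 63.0 n 11 along -32.6 across -69.4
top yel [373 221] max 149.0 n 12 along -33.5 across -73.2
p scene red [339 161] max 17.0 
scene yel [340 162] max 11.0
```

View pics/c10.png

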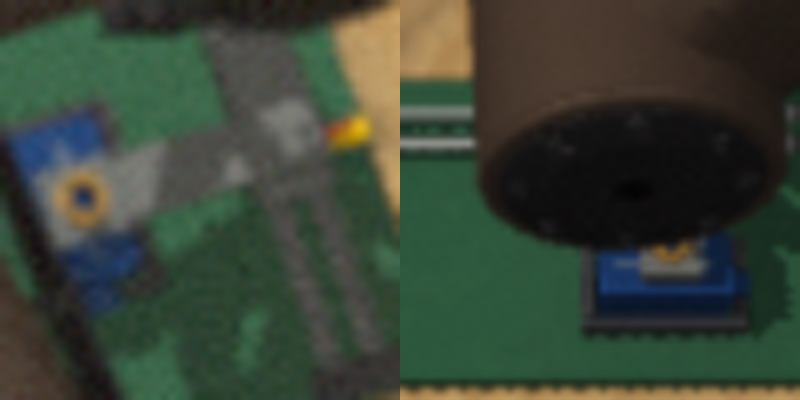

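The red pointer stands on the yellow mark at (345,132) in the crop. The bush is over the block, which sits flat in the nest with its tab in the notch. The spring force reads 8.6 N, as expected at about 71 mm. Handing in while still holding.

```bash
python3 -c "
from station import robot
print(robot.finish_job())"
```

```text
the job is handed in; nothing more can be done
None
```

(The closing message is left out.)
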